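# Line up the sign plate and punch its second hole mark

## Robot

A 6-joint arm with a two-finger parallel gripper is mounted at the origin on the work surface; the furniture and walls round the work are solid. World frame = base frame: x ahead of the robot, y to its left, z up, the work surface at z = 0. Lengths are in m, angles in rad, forces in N, time in s.
With the tool pointing down it reaches from about 0.35 to 0.85 m from the base axis. Payload 8.1 kg.
Tool frame: the origin (TCP) lies between the finger pads, 19 mm behind the fingertips; this is the grasp point; z points along the fingers, y is the line along which they close (so a half turn about z gives the same grasp; the last joint's range is limited). The gripper opens to 93 mm and grips with 3 to 60 N. Pads are 15 mm wide; open, the fingers measure 128 mm over their backs; the gripper's body (75 mm by 188 mm) begins 65 mm behind the grasp point.
Start: joints at [-1.342, 0.13, 1.488, -0, 1.523, -0.085], TCP at [0.185, -0.571, 0.237] pointing down, gripper open.
Joint ranges: [-2.96, 2.96], [-0.89, 2.26], [0.02, 2.5], [-1.34, 4.48], [0, 2.73], [-2.66, 2.66]. Speed limits (rad/s): [2.39, 2.39, 2.79, 3.14, 3.14, 3.14].

## Interface

Orientations are given as a rotation vector (axis times angle).
In Python, from plant import robot gives the robot as it stands.
- The arm moves only by the tool apply_moves, never from a script. Its argument "series" is a list of rows, each a list of 2 entries, a list of its own where there are three numbers: the shift along the tool's x, y, z in mm, then the turn, a rotation vector about the tool's x, y, z in rad. A call has 1 to 12 rows; each row shifts and turns the commanded pose from where the row before left it, along the tool's axes as they then stand; what a row does not reach is not made up. A row lasts 1/12 s, in which the tool goes at most 41.7 mm and 7.16 degrees, less where a joint would pass 70% of its speed; a pose out of reach is approached as far as the arm can. A call is refused whole if a number of a shift passes 41.7 or a number of a turn 0.125, either way. A call with a gripper value outside its range is refused whole. "claw" is the opening, from 0 (shut) to 1 (fully open), set as the call begins (left out, the last holds). The fingers move at their own pace and stop on an object; "newtons" is the grip in N (left out, the last holds). Time passes only in rows, so rows that do not move let the fingers close. It gives the time, the measured TCP pose, the force, the opening and the grip force at its end, in the units of the state.
- robot.read_state(): the state, without advancing time (a new reading comes with each control period).
- robot.read_camera(name): name is "scene" or "top"; returns (picture, depth): 384x512x3 uint8, blue, green, red; 384x512 float32, m along the optical axis (not along the pixel's ray), 0 where there is no reading.
- robot.calibration(name): a dict with "fx", "fy", "cx", "cy" (pixels), "extrinsics" (4x4, takes a point from world to camera coordinates). Camera axes: x right, y down, z forward; pixel columns grow to the right and rows downward; lengths in m; the calibration is good to about 2 mm. A picture is of the moment at which its call begins. calibration takes no time and is no camera call.
- robot.close_job(): hands the job in; it is judged then, once.
The state is a dict: "t": time; "q": joint angles; "dq": joint speeds; "joint_torque": joint torques, N m; "tool_pos": TCP position; "orientation": TCP orientation; "force": force on the tool from outside, world axes, zero at the start; "wrist_torque": the same for the moment, N m; "opening": finger opening in m; "gripper_force": force on a finger pad.
Only numpy, scipy, OpenCV 4.12 (cv2) and the standard library are available. Lean on these libraries where they do the work, as an engineer would, in place of code of your own. Each camera call takes 0.05 s, during which the arm holds its last target. There are 200 camera calls.

## Task

First lift the hand stamp off the bed of the bench punch and stand it upright on the desk, clear of the punch. Then lay the longer sign plate flat on the bed and slide it in until the punch tip points inside the printed ring, press the punch's round cap down onto the plate so that it marks the ring, and leave the plate lying there with the cap up again. Do not push the cap down unless the ring is under the tip, and leave the stapler, the ink pad and the shorter finished plate where they are.

Things in the scene. Friction and masses are not known exactly. Their poses are not given: they have to be found in the camera images.
- press: low grey bench punch, fixed to the desk (stands elsewhere each time), 165 long x 90 wide x 84 mm high. Origin: on the desk top, straight below the punch tip; z up, +x to the column at the back, -x out of the open mouth. Column: x = 51 to 81, y = +-23, up to z = 66 mm; foot in front of it from x = 41 mm, 17 mm high. The mouth is open at the front and both sides.
- bed_front (a point): middle of the front edge of the punch's flat bed, on its top face. The bed's top is 12 mm above the desk and runs from x = -80 to +85 mm, y = +-45 mm in the punch's frame
- head_front (a point): middle of the front end of the punch's arm, which reaches over the bed at x = -17 to 81, y = +-15, z = 46 to 66 mm in the punch's frame; below it a sleeve of radius 13 mm round the ram comes down to z = 36 mm
- ram (a joint): travel of the vertical punch ram, 0 up (at rest), growing as it is pressed down, at most 0.010 m; it stops at about 0.008 on a plate lying on the bed. Sprung upward: 1.2 N to start, 4.4 N at 8 mm, then the plate resists. Springs back by itself.
- punch_tip (a point): lower end of the ram's steel cone, 26 mm above the desk when up, so 8 mm above the top of a plate lying on the bed
- cap_top (a point): middle of the top of the black round cap on the ram, diameter 34 mm, 84 mm above the desk when up; press it straight down here
- plate: the longer grey plastic sign plate, 120 (x) x 46 (y) x 6 (z) mm, 60 g or so, lying flat on the desk. Origin: centre of its underside, z up. A printed black ring of 10 mm diameter lies on its top at x = +42, y = +7 mm; at the other end, x = -42, y = -7 mm, it has a 7 mm through hole. Grip it across its 46 mm width.
- ring (a point): centre of the printed ring, on the plate's top face
- stamp: hand stamp with a turned wooden knob, standing on the bed in the punch's mouth at the start. Block 32 (x) x 46 (y) x 32 mm high, above it the round knob up to 78 mm, at most 32 mm in diameter, narrower at its neck. Origin: centre of its underside, z up. Grip the knob from above, about 58 mm above the origin.
- stapler: stapler, a bystander: 34 (x) x 125 (y) x 43 mm high, origin at the centre of its underside
- ink_pad: closed stamp pad, a bystander: 62 (x) x 89 (y) x 17 mm high, origin at the centre of its underside
- monitor_foot (a point): far right corner of the top of the black monitor's 12 mm high foot, fixed, the same each time. The foot's right edge is y = -0.08 m, x = 0.335 to 0.585; the screen stands over it along x, y = -0.03 to -0.01, x = 0.225 to 0.70, z = 0.065 to 0.37 m: work to the right of it, with room for the wrist (tool points at y below -0.15 are clear). The desk ends on the right at y = -0.305 m
- finished_plate: the shorter grey plate with two holes and no ring, a bystander: 90 (x) x 46 (y) x 6 mm, origin at the centre of its underside

How it is judged:
On the way, in this order (a step that is already met when the one before it is completed fails the run):
1. the hand stamp stands upright on the desk, let go, touching neither the punch nor the plate (height (world z) of stamp between -0.004 and 0.006 m and angle between stamp's own z axis and vertical below 0.1 rad and contact force between stamp and press below 0.05 N and contact force between stamp and plate below 0.05 N and linear speed of stamp below 0.02 m/s and contact force between stamp and the fingers below 0.05 N), for 0.2 s.
2. the plate lies flat on the bed with the ring under the raised punch tip (centre within 4 mm sideways) (angle between plate's own z axis and vertical below 0.04 rad and z of ring in the frame of press between 0.0165 and 0.02 m and horizontal distance between ring and punch_tip below 0.004 m and value of joint ram below 0.002 m), for 0.3 s.
3. the cap is pressed down until the tip is on the plate, inside the ring (ram past 7 mm) (angle between plate's own z axis and vertical below 0.04 rad and z of ring in the frame of press between 0.0165 and 0.02 m and horizontal distance between ring and punch_tip below 0.004 m and value of joint ram above 0.007 m), for 0.05 s.
At the end, for the whole second after the job is handed in: The plate lies still and flat on the punch's bed with the centre of its ring within 4 mm (sideways) of the tip, the ram is up again (under 2 mm), and the stamp stands upright on the desk (origin within 6 mm of the desk top, tilt under 0.1 rad), touching neither punch nor plate (all of step 2 and height (world z) of stamp between -0.004 and 0.006 m and angle between stamp's own z axis and vertical below 0.1 rad and contact force between stamp and press below 0.05 N and contact force between stamp and plate below 0.05 N and linear speed of each of plate, stamp below 0.01 m/s).
It fails at once if the cap is pushed down (ram past 6 mm) while the ring is not under the tip (over 5 mm off) (value of joint ram above 0.006 m and horizontal distance between ring and punch_tip above 0.005 m).
It fails at once if the stapler is moved over 20 mm (distance of stapler from where it was at the start of the episode above 0.02 m).
It fails at once if the ink pad is moved over 20 mm (distance of ink_pad from where it was at the start of the episode above 0.02 m).
It fails at once if the finished plate is moved over 20 mm (distance of finished_plate from where it was at the start of the episode above 0.02 m).
It fails at once if the stamp is tipped over (over 0.8 rad) (angle between stamp's own z axis and vertical above 0.8 rad).
It also fails if it takes over 72 s, if anything falls off the work surface, if the arm or the gripper's body presses on something with over 40 N, if the wrist force passes 120 N, or if a joint passes its speed limit or range.

## Working session

There is one attempt and no reset: what is moved stays moved. The work goes in short steps, Python scripts to look and compute and a tool call to move; the robot and the scene stay as the last step left them, time stands still between calls to the robot, and variables do not carry over. Pictures are saved under pics/ and viewed, at most 11 in all, crops included, and the job is handed in when it is done.

Besides the shell and the picture viewer there is one more tool, called as name([rows], argument=value, ...), one row to a line, values as JSON. apply_moves: Moves the arm, as the interface text tells. Its arguments: {"type":"object","properties":{"series":{"type":"array"},"claw":{"type":"number"},"newtons":{"type":"number"}},"required":["series"]}

```bash
mkdir -p pics; cat > h.py <<'E'
import numpy as np, cv2
from plant import robot
from scipy.spatial.transform import Rotation as R
def shot(n,name):
    p,d=robot.read_camera(n); cv2.imwrite(f'pics/{name}.png',p); np.save(f'pics/{name}.npy',d); return p,d
def w(n,u,v,z=None,d=None):
    c=robot.calibration(n); r=np.array([(u-c['cx'])/c['fx'],(v-c['cy'])/c['fy'],1.]); T=np.linalg.inv(c['extrinsics'])
    o=T[:3,3]; k=T[:3,:3]@r
    s=d if z is None else (z-o[2])/k[2]
    return o+k*s
def px(n,P):
    c=robot.calibration(n); q=c['extrinsics']@np.append(P,1); return c['fx']*q[0]/q[2]+c['cx'],c['fy']*q[1]/q[2]+c['cy']
E
python3 - <<'E'
from h import *
for n in('scene','top'):
    p,d=shot(n,n+'1'); cv2.imwrite(f'pics/{n}1b.png',cv2.resize(p,(800,600),interpolation=cv2.INTER_CUBIC))
    print(n,np.linalg.inv(robot.calibration(n)['extrinsics']).round(3))
s=robot.read_state();print(s['tool_pos'],s['orientation'],R.from_rotvec(s['orientation']).as_matrix().round(3),s['opening'])
E
```

```text
scene [[ 0.884  0.376 -0.279  0.751]
 [ 0.468 -0.714  0.522 -0.614]
 [-0.003 -0.592 -0.806  0.764]
 [ 0.     0.     0.     1.   ]]
top [[-0.011 -0.987  0.159  0.352]
 [-1.     0.014  0.013 -0.184]
 [-0.015 -0.159 -0.987  0.906]
 [ 0.     0.     0.     1.   ]]
[ 0.18510525 -0.57024203  0.23649979] [-3.10139956e+00 -4.90614770e-01  1.42474422e-04] [[ 0.951  0.309 -0.   ]
 [ 0.309 -0.951  0.002]
 [ 0.    -0.002 -1.   ]] 0.09291587877455679
```

View pics/top1b.png

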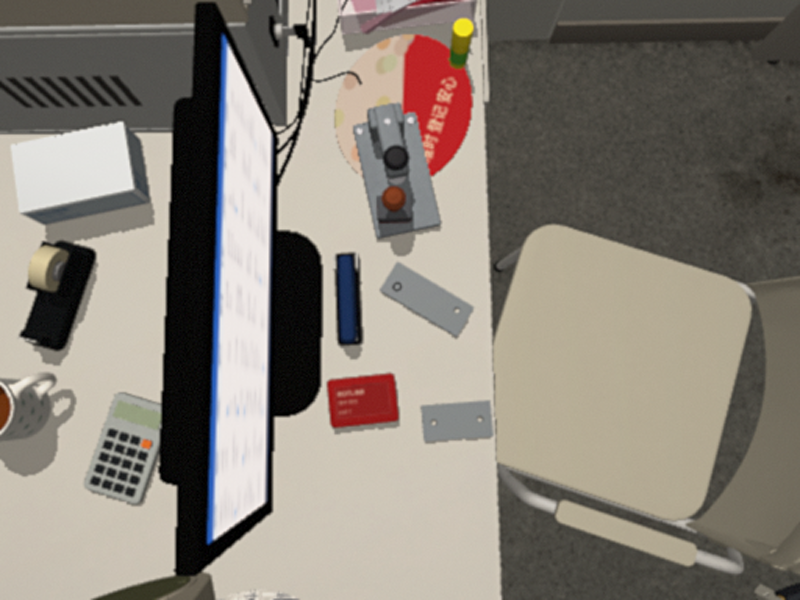

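View pics/scene1b.png

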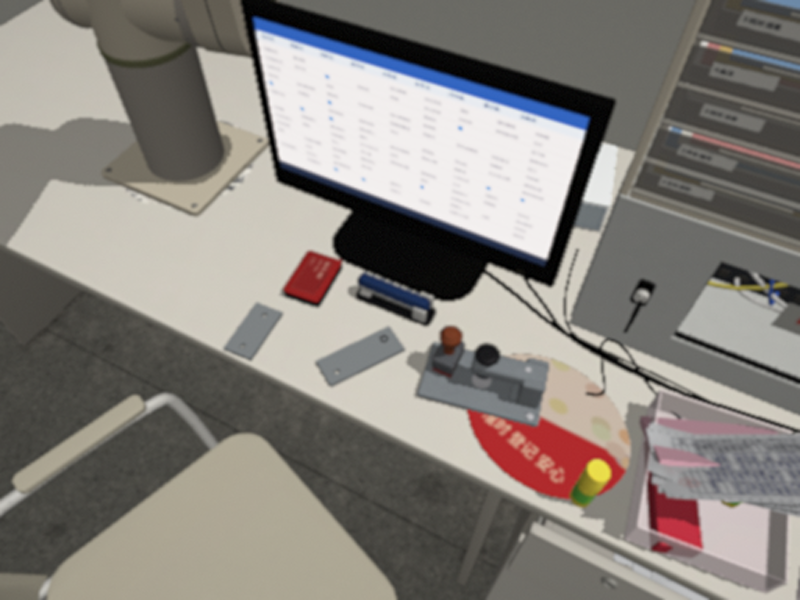

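The press sits at about (398,170) in the enlarged top view, with the stamp at its mouth (395,200). The plate is at (427,298) with its ring at (397,287), and the stapler is at (348,298). I'll take a closer crop.

```bash
python3 - <<'E'
from h import *
p=cv2.imread('pics/top1.png')
c=p[60:220,210:320]  # 160x110
c=cv2.rotate(cv2.resize(c,None,fx=5,fy=5,interpolation=cv2.INTER_CUBIC),cv2.ROTATE_90_CLOCKWISE)
for i in range(0,800,100): cv2.line(c,(i,0),(i,8),(0,0,255),1)
for i in range(0,550,100): cv2.line(c,(0,i),(8,i),(0,0,255),1)
cv2.imwrite('pics/crop1.png',c)
E
```

```text
(no output)
```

View pics/crop1.png

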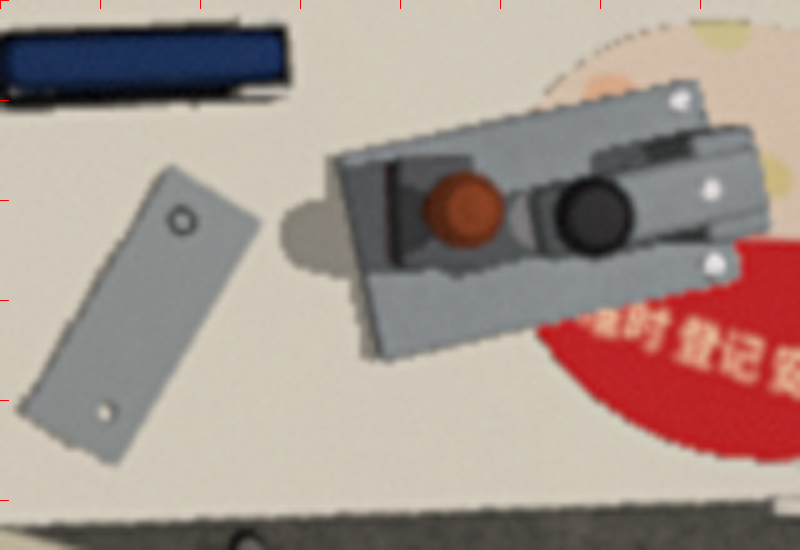

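```bash
cat >> h.py <<'E'
def cw(X,Y,z): return w('top',210+(Y+.5)/5-.5,60+(799.5-X)/5-.5,z)
E
python3 - <<'E'
from h import *
for n,X,Y,z in [('pc1',172,166,.006),('pc2',262,222,.006),('pc3',117,465,.006),('pc4',18,410,.006),('ring',181,221,.006),('hole',106,411,.006),('bedL',343,158,.012),('bedR',383,357,.012),('bedBR',740,280,.012),('armbackL',750,128,.066),('armbackR',768,232,.066),('cap',594,214,.084),('knob',464,208,.068),('knobtop',464,208,.078),('stapA',2,35,.04),('stapB',288,25,.04),('stapC',288,90,.03)]:
    print(n,(cw(X,Y,z)*1000).round(1))
d=np.load('pics/top1.npy')
def dd(X,Y):
    v=int(60+(799.5-X)/5);u=int(210+(Y+.5)/5); return w('top',u,v,d=d[v,u])
for n,X,Y in [('cap',594,214),('knob',464,208),('bed',450,310),('plate',140,310),('desk',300,400)]: print(n,(dd(X,Y)*1000).round(1))
E
```

```text
pc1 [ 502.1 -157.     6. ]
pc2 [ 540.1 -180.8    6. ]
pc3 [ 477.2 -280.9    6. ]
pc4 [ 436.3 -257.     6. ]
ring [ 505.6 -180.     6. ]
hole [ 472.9 -258.4    6. ]
bedL [ 574.  -154.4   12. ]
bedR [ 590.  -238.3   12. ]
bedBR [ 749.5 -208.6   12. ]
armbackL [ 730.9 -145.4   66. ]
armbackR [ 737.9 -187.8   66. ]
cap [ 657.1 -179.7   84. ]
knob [ 609.1 -176.5   68. ]
knobtop [ 606.  -176.6   78. ]
stapA [ 428.7 -105.4   40. ]
stapB [ 544.9 -101.2   40. ]
stapC [ 546.7 -126.9   30. ]
cap [ 656.2 -178.9   84.4]
knob [ 601.4 -176.4   90.4]
bed [ 620.4 -220.    11.8]
plate [ 488.1 -217.5    9.2]
desk [ 556.8 -257.     3.5]
```

apply_moves([
  [[34,-16,6],[0,0,0]],
  [[34,-16,6],[0,0,0]],
  [[34,-16,6],[0,0,0]],
  [[34,-16,6],[0,0,0]],
  [[34,-16,6],[0,0,0]],
  [[34,-16,6],[0,0,0]],
  [[34,-16,6],[0,0,0]],
  [[34,-16,6],[0,0,0]],
  [[34,-16,6],[0,0,0]],
  [[34,-16,6],[0,0,0]],
  [[34,-16,6],[0,0,0]],
  [[34,-16,6],[0,0,0]],
], claw=1, newtons=15)

```text
t: 1.1
tool_pos: [0.5149, -0.2604, 0.1648]
orientation: [-3.103, -0.491, 0.001]
force: [0.6, -0.6, 0.2]
opening: 0.0929
gripper_force: 0.0
```

```bash
cat >> h.py <<'E'
def go(x,y,z,yaw):
    """print tool-frame shift (mm) before turn, and tool-z turn needed"""
    s=robot.read_state(); M=R.from_rotvec(s['orientation']).as_matrix(); p=np.array(s['tool_pos'])
    yw=np.arctan2(M[1,0],M[0,0])
    print('t',round(s['t'],2),'pos',(p*1000).round(1),'yaw',yw.round(3),'tilt',M[:,2].round(4),'open',round(s['opening']*1000,1),'gf',round(s['gripper_force'],1),'F',np.round(s['force'],1))
    d=np.array([x,y,z])/1000-p; c,sn=np.cos(yaw),np.sin(yaw)
    print('shift before turn',(M.T@d*1000).round(1),'turn',round(yw-yaw,3),'shift after turn',(np.array([c*d[0]+sn*d[1],sn*d[0]-c*d[1],-d[2]])*1000).round(1))
E
python3 - <<'E'
from h import *
go(607,-176.6,150,.187)
for u,v in((254.7,267.5),(252,240),(210,240),(212,273)): print('ink',(w('top',u,v,.017)*1000).round())
E
```

```text
t 1.1 pos [ 514.9 -260.4  164.8] yaw 0.314 tilt [-5.e-04  3.e-04 -1.e+00] open 92.9 gf 0.0 F [ 0.6 -0.6  0.2]
shift before turn [113.5 -51.3  14.7] turn 0.127 shift after turn [106.1 -65.2  14.8]
ink [ 333. -180.   17.]
ink [ 387. -175.   17.]
ink [388. -90.  17.]
ink [323. -94.  17.]
```

apply_moves([
  [[0,0,0],[0,0,0.125]],
  [[26,-16,4],[0,0,0]],
  [[26,-16,4],[0,0,0]],
  [[26,-16,4],[0,0,0]],
  [[26,-16,3],[0,0,0]],
  [[0,0,0],[0,0,0]],
  [[0,0,0],[0,0,0]],
])

```text
t: 1.68
tool_pos: [0.6044, -0.1782, 0.1493]
orientation: [-3.126, -0.3, 0.003]
force: [0.9, -0.6, -0.7]
opening: 0.0932
gripper_force: 0.0
```

```bash
python3 - <<'E'
from h import *
go(607,-176.6,70,.187)
p,d=shot('top','t2'); q,_=shot('scene','s2')
a=cv2.resize(p[60:180,200:320],(400,400),interpolation=cv2.INTER_CUBIC)
u,v=map(int,px('scene',[.61,-.177,.07])); b=cv2.resize(q[v-60:v+60,u-60:u+60],(400,400),interpolation=cv2.INTER_CUBIC)
cv2.imwrite('pics/c2.png',np.hstack([a,b]))
E
```

```text
t 1.68 pos [ 604.4 -178.2  149.3] yaw 0.191 tilt [-1.7e-03  6.0e-04 -1.0e+00] open 93.2 gf 0.0 F [ 0.9 -0.6 -0.7]
shift before turn [ 3.  -1.  79.3] turn 0.004 shift after turn [ 2.8 -1.1 79.3]
```

View pics/c2.png

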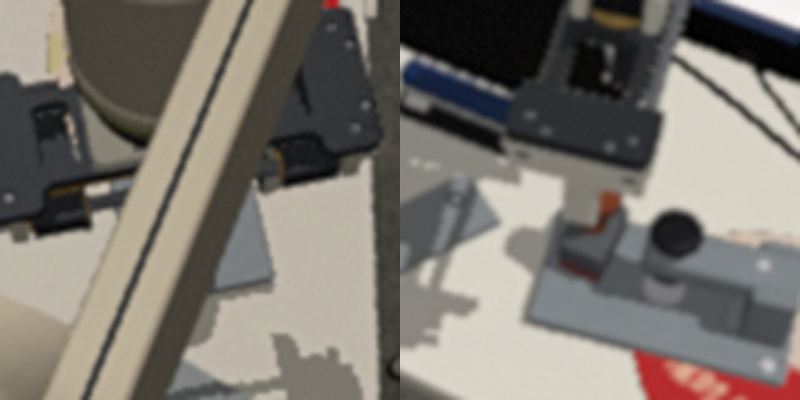

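The gripper is over the red-brown knob (scene crop at about (607,215)) and lined up with the press. Next I go down and grip.

apply_moves([
  [[3,-1,20],[0,0,0]],
  [[0,0,20],[0,0,0]],
  [[0,0,20],[0,0,0]],
  [[0,0,19],[0,0,0]],
  [[0,0,0],[0,0,0]],
  [[0,0,0],[0,0,0]],
])

```text
t: 2.28
tool_pos: [0.6053, -0.1789, 0.0705]
orientation: [-3.127, -0.294, 0.004]
force: [-0.4, -0.2, 0.7]
opening: 0.0932
gripper_force: 0.0
```

apply_moves([
  [[0,0,0],[0,0,0]],
  [[0,0,0],[0,0,0]],
  [[0,0,0],[0,0,0]],
  [[0,0,0],[0,0,0]],
  [[0,0,0],[0,0,0]],
  [[0,0,0],[0,0,0]],
  [[0,0,0],[0,0,0]],
  [[0,0,0],[0,0,0]],
  [[0,0,0],[0,0,0]],
  [[0,0,0],[0,0,0]],
], claw=0, newtons=15)

```text
t: 3.12
tool_pos: [0.6069, -0.1782, 0.0714]
orientation: [-3.127, -0.296, 0.0]
force: [-0.6, -0.1, -0.1]
opening: 0.0311
gripper_force: 0.2
```

apply_moves([
  [[0,0,0],[0,0,0]],
  [[0,0,0],[0,0,0]],
  [[0,0,0],[0,0,0]],
  [[0,0,-5],[0,0,0]],
  [[0,0,-10],[0,0,0]],
  [[0,0,-15],[0,0,0]],
  [[0,0,-15],[0,0,0]],
  [[0,0,-15],[0,0,0]],
  [[0,0,0],[0,0,0]],
])

```text
t: 3.87
tool_pos: [0.6093, -0.1791, 0.1365]
orientation: [3.125, 0.296, 0.01]
force: [0.4, 0.8, -0.3]
opening: 0.0295
gripper_force: 15.0
```

```bash
python3 - <<'E'
from h import *
go(425,-185,140,.187)
E
```

```text
t 3.87 pos [ 609.3 -179.1  136.5] yaw 0.189 tilt [ 0.0064 -0.0025 -1.    ] open 29.5 gf 15.0 F [ 0.4  0.8 -0.3]
shift before turn [-182.1  -28.8   -4.7] turn 0.002 shift after turn [-182.2  -28.5   -3.5]
```

apply_moves([
  [[-15,-3,0],[0,0,0]],
  [[-23,-4,0],[0,0,0]],
  [[-24,-4,0],[0,0,0]],
  [[-24,-4,0],[0,0,0]],
  [[-24,-4,0],[0,0,0]],
  [[-24,-4,0],[0,0,0]],
  [[-23,-4,0],[0,0,0]],
  [[-15,-2,10],[0,0,0]],
  [[-10,0,15],[0,0,0]],
  [[0,0,15],[0,0,0]],
  [[0,0,0],[0,0,0]],
  [[0,0,0],[0,0,0]],
])

```text
t: 4.87
tool_pos: [0.422, -0.1835, 0.0909]
orientation: [-3.127, -0.296, 0.002]
force: [1.4, 0.4, -0.3]
opening: 0.0295
gripper_force: 15.0
```

```bash
python3 - <<'E'
from h import *
go(425,-185,60,.187)
p,d=shot('scene','s3')
u,v=map(int,px('scene',[.425,-.185,.04])); cv2.imwrite('pics/c3.png',cv2.resize(p[v-60:v+60,u-70:u+70],(700,600),interpolation=cv2.INTER_CUBIC))
E
```

```text
t 4.87 pos [ 422.  -183.5   90.9] yaw 0.189 tilt [-1.5e-03  9.0e-04 -1.0e+00] open 29.5 gf 15.0 F [ 1.4  0.4 -0.3]
shift before turn [ 2.7  2.  30.9] turn 0.002 shift after turn [ 2.6  2.  30.9]
```

View pics/c3.png

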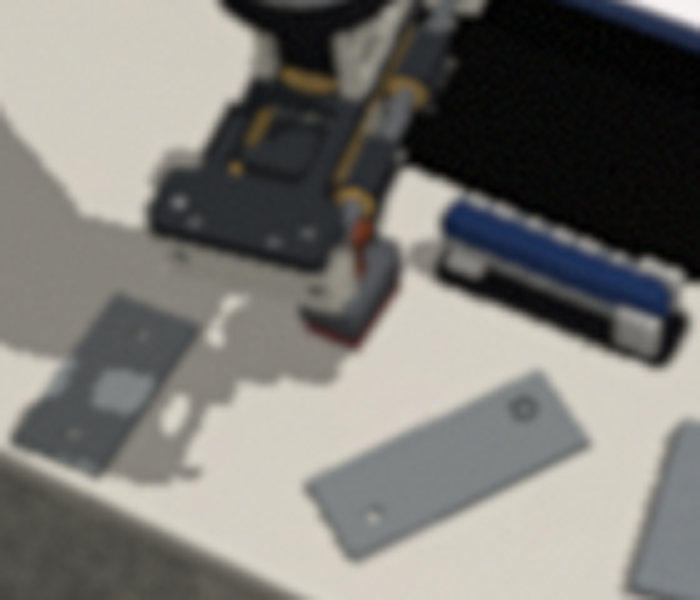

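The stamp hangs upright at about (350,300), clear of the ring plate at (450,465), the stapler and the ink pad. I'll lower it gently.

apply_moves([
  [[2,2,12],[0,0,0]],
  [[0,0,10],[0,0,0]],
  [[0,0,5],[0,0,0]],
  [[0,0,2],[0,0,0]],
  [[0,0,1],[0,0,0]],
  [[0,0,0],[0,0,0]],
  [[0,0,0],[0,0,0]],
])

```text
t: 5.5
tool_pos: [0.4253, -0.1856, 0.0618]
orientation: [3.127, 0.296, 0.001]
force: [1.0, 0.5, -0.8]
opening: 0.029
gripper_force: 15.0
```

apply_moves([
  [[0,0,1],[0,0,0]],
  [[0,0,1],[0,0,0]],
  [[0,0,0],[0,0,0]],
  [[0,0,0],[0,0,0]],
])

```text
t: 5.83
tool_pos: [0.4251, -0.1855, 0.0595]
orientation: [3.128, 0.296, 0.0]
force: [-0.3, 0.1, -0.5]
opening: 0.0293
gripper_force: 15.0
```

apply_moves([
  [[0,0,1],[0,0,0]],
  [[0,0,0],[0,0,0]],
  [[0,0,0],[0,0,0]],
  [[0,0,0],[0,0,0]],
])

```text
t: 6.17
tool_pos: [0.4256, -0.1855, 0.0592]
orientation: [3.127, 0.296, 0.002]
force: [-0.9, 2.9, 5.6]
opening: 0.0292
gripper_force: 15.0
```

Contact. I'll release part way (about 52 mm) and rise.

apply_moves([
  [[0,0,0],[0,0,0]],
  [[0,0,0],[0,0,0]],
  [[0,0,0],[0,0,0]],
  [[0,0,0],[0,0,0]],
  [[0,0,0],[0,0,0]],
  [[0,0,0],[0,0,0]],
  [[0,0,-10],[0,0,0]],
  [[0,0,-20],[0,0,0]],
  [[0,0,-30],[0,0,0]],
  [[0,0,-30],[0,0,0]],
  [[0,0,0],[0,0,0]],
  [[0,0,0],[0,0,0]],
], claw=0.56)

```text
t: 7.17
tool_pos: [0.4267, -0.1864, 0.1514]
orientation: [3.124, 0.296, 0.007]
force: [1.0, 0.9, -0.3]
opening: 0.0519
gripper_force: 0.0
```

```bash
python3 - <<'E'
from h import *
# grasp at plate x=-34
a=1.0; c=np.array([488.9,-218.9])-34*np.array([np.cos(a),np.sin(a)]); print(c)
go(c[0],c[1],110,1.0)
p,d=shot('scene','s4')
u,v=map(int,px('scene',[.45,-.2,.04])); cv2.imwrite('pics/c4.png',cv2.resize(p[v-60:v+60,u-70:u+70],(700,600),interpolation=cv2.INTER_CUBIC))
print(robot.read_state()['q'].round(2) if hasattr(robot.read_state()['q'],'round') else robot.read_state()['q'])
E
```

```text
[ 470.5297216  -247.51001348]
t 7.17 pos [ 426.7 -186.4  151.4] yaw 0.189 tilt [ 0.0047 -0.0027 -1.    ] open 51.9 gf 0.0 F [ 1.   0.9 -0.3]
shift before turn [31.4 68.1 41.8] turn -0.811 shift after turn [-27.7  69.9  41.4]
[-0.52 -0.19  1.96  0.    1.36  0.86]
```

View pics/c4.png

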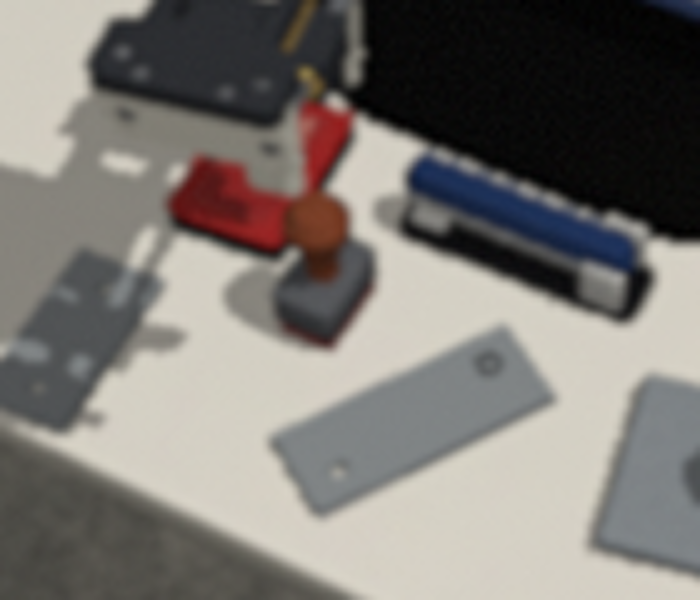

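The stamp stands upright on the desk at (320,280), and the ring plate is undisturbed. Next I turn and go over the plate.

apply_moves([
  [[0,0,0],[0,0,-0.116]],
  [[0,0,0],[0,0,-0.116]],
  [[0,0,0],[0,0,-0.116]],
  [[0,0,0],[0,0,-0.116]],
  [[0,0,0],[0,0,-0.116]],
  [[0,0,0],[0,0,-0.116]],
  [[0,0,0],[0,0,-0.115]],
  [[-9,23,0],[0,0,0]],
  [[-9,23,0],[0,0,0]],
  [[-9,23,15],[0,0,0]],
  [[0,0,25],[0,0,0]],
  [[0,0,0],[0,0,0]],
], claw=0.66)

```text
t: 8.22
tool_pos: [0.4654, -0.2441, 0.1022]
orientation: [-2.751, -1.501, 0.007]
force: [-0.8, -0.2, -1.7]
opening: 0.0614
gripper_force: 0.0
```

```bash
python3 - <<'E'
from h import *
go(470.5,-247.5,21,1.0)
E
```

```text
t 8.22 pos [ 465.4 -244.1  102.2] yaw 0.999 tilt [-0.008   0.0052 -1.    ] open 61.4 gf 0.0 F [-0.8 -0.2 -1.7]
shift before turn [-0.1  6.9 81.2] turn -0.001 shift after turn [-0.1  6.1 81.2]
```

apply_moves([
  [[0,3,20],[0,0,0]],
  [[0,0,20],[0,0,0]],
  [[0,0,15],[0,0,0]],
  [[0,0,0],[0,0,0]],
  [[0,0,0],[0,0,0]],
])

```text
t: 8.63
tool_pos: [0.4696, -0.2459, 0.0525]
orientation: [-2.754, -1.505, 0.003]
force: [0.3, 0.0, 1.2]
opening: 0.0611
gripper_force: 0.0
```

```bash
python3 - <<'E'
from h import *
go(470.5,-247.5,21,1.0)
p,d=shot('scene','s5')
u,v=map(int,px('scene',[.47,-.23,.03])); cv2.imwrite('pics/c5.png',cv2.resize(p[v-50:v+50,u-60:u+60],(720,600),interpolation=cv2.INTER_CUBIC))
E
```

```text
t 8.63 pos [ 469.6 -245.9   52.5] yaw 1.0 tilt [-0.0032  0.0022 -1.    ] open 61.1 gf 0.0 F [0.3 0.  1.2]
shift before turn [-0.9  1.7 31.5] turn 0.0 shift after turn [-0.9  1.6 31.5]
```

View pics/c5.png

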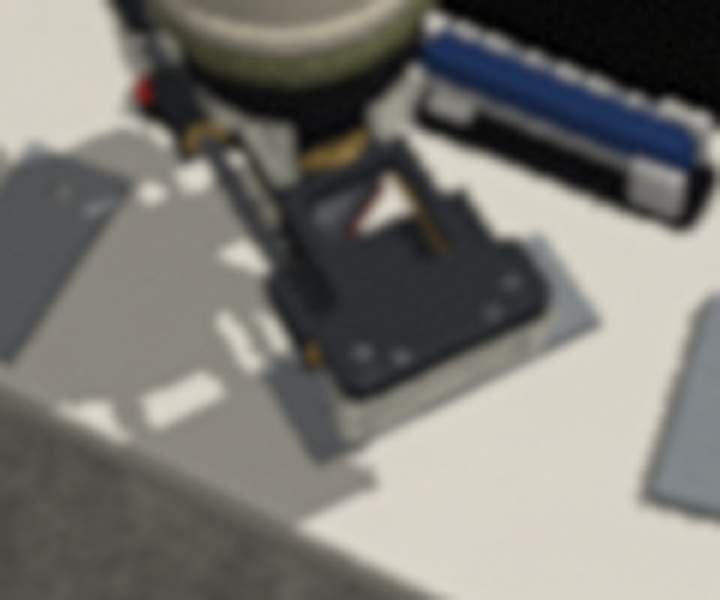

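The view shows the gripper body centred over the plate's hole end (about (430,330)), parallel to it. The stapler is clear, and the ring end shows at (570,290). I'll descend and grip.

apply_moves([
  [[-1,1,12],[0,0,0]],
  [[0,0,10],[0,0,0]],
  [[0,0,6],[0,0,0]],
  [[0,0,3],[0,0,0]],
  [[0,0,0],[0,0,0]],
  [[0,0,0],[0,0,0]],
  [[0,0,0],[0,0,0]],
])

```text
t: 9.27
tool_pos: [0.4716, -0.2486, 0.0227]
orientation: [2.757, 1.506, 0.0]
force: [0.8, -0.2, 0.5]
opening: 0.0614
gripper_force: 0.0
```

apply_moves([
  [[0,0,0],[0,0,0]],
  [[0,0,0],[0,0,0]],
  [[0,0,0],[0,0,0]],
  [[0,0,0],[0,0,0]],
  [[0,0,0],[0,0,0]],
  [[0,0,0],[0,0,0]],
  [[0,0,0],[0,0,0]],
  [[0,0,0],[0,0,0]],
], claw=0.3, newtons=20)

```text
t: 9.93
tool_pos: [0.4716, -0.2486, 0.0227]
orientation: [2.757, 1.506, 0.0]
force: [-0.2, 0.5, 3.9]
opening: 0.045
gripper_force: 20.0
```

Only about 2 mm of pad is on the plate, so I'll regrip slightly lower.

apply_moves([
  [[0,0,0],[0,0,0]],
  [[0,0,0],[0,0,0]],
  [[0,0,0],[0,0,0]],
  [[0,0,1],[0,0,0]],
  [[0,0,1],[0,0,0]],
  [[0,0,0],[0,0,0]],
  [[0,0,0],[0,0,0]],
], claw=0.6)

```text
t: 10.52
tool_pos: [0.4712, -0.2484, 0.0202]
orientation: [-2.757, -1.506, 0.0]
force: [0.5, -0.2, 0.5]
opening: 0.056
gripper_force: 0.0
```

apply_moves([
  [[0,0,0],[0,0,0]],
  [[0,0,0],[0,0,0]],
  [[0,0,0],[0,0,0]],
  [[0,0,0],[0,0,0]],
  [[0,0,0],[0,0,0]],
  [[0,0,0],[0,0,0]],
], claw=0.3, newtons=20)

```text
t: 11.02
tool_pos: [0.4714, -0.2485, 0.0205]
orientation: [2.757, 1.506, 0.0]
force: [0.7, -1.0, -0.1]
opening: 0.0458
gripper_force: 20.0
```

apply_moves([
  [[0,0,-3],[0,0,0]],
  [[0,0,-8],[0,0,0]],
  [[0,0,-12],[0,0,0]],
  [[0,0,-15],[0,0,0]],
  [[0,0,-15],[0,0,0]],
  [[0,0,-7],[0,0,0]],
  [[0,0,0],[0,0,0]],
])

```text
t: 11.6
tool_pos: [0.4731, -0.2496, 0.0836]
orientation: [2.753, 1.504, 0.004]
force: [0.8, -0.4, -0.9]
opening: 0.0453
gripper_force: 20.0
```

```bash
python3 - <<'E'
from h import *
tip=np.array([658,-180.5]);a=.187
f=lambda x,y: tip+[x*np.cos(a)-y*np.sin(a),x*np.sin(a)+y*np.cos(a)]
print(f(-120,-7),f(-76,-7))
x,y=f(-122,-7); go(x,y,80,a)
p,d=shot('scene','s6')
u,v=map(int,px('scene',[.49,-.22,.05])); cv2.imwrite('pics/c6.png',cv2.resize(p[v-50:v+50,u-60:u+60],(720,600),interpolation=cv2.INTER_CUBIC))
E
```

```text
[ 541.39341723 -209.68740916] [ 584.62633847 -201.50727954]
t 11.6 pos [ 473.1 -249.6   83.6] yaw 1.0 tilt [ 0.0042 -0.0027 -1.    ] open 45.3 gf 20.0 F [ 0.8 -0.4 -0.9]
shift before turn [69.1 34.4  3.8] turn 0.813 shift after turn [ 72.6 -26.5   3.6]
```

View pics/c6.png

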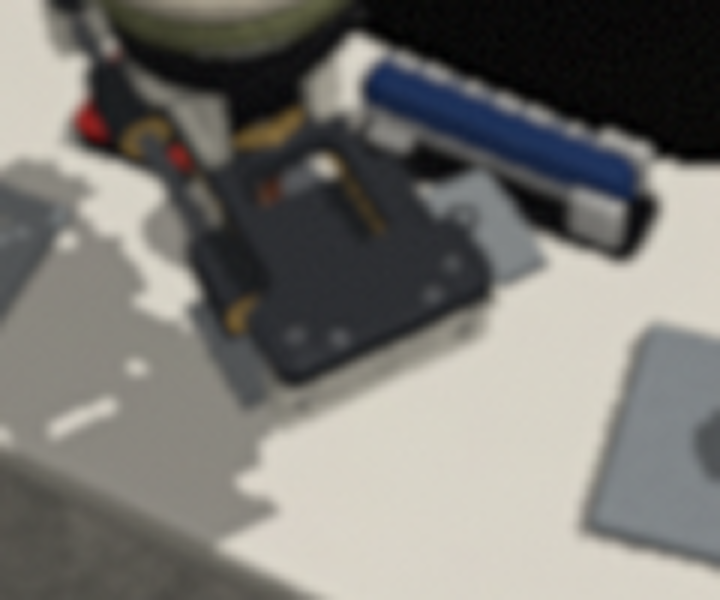

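The plate is lifted flat, with the ring visible at (465,215). I'll turn and carry it in front of the mouth.

apply_moves([
  [[0,0,0],[0,0,0.1]],
  [[0,0,0],[0,0,0.12]],
  [[0,0,0],[0,0,0.12]],
  [[0,0,0],[0,0,0.12]],
  [[0,0,0],[0,0,0.12]],
  [[0,0,0],[0,0,0.12]],
  [[0,0,0],[0,0,0.11]],
  [[18,-7,0],[0,0,0]],
  [[18,-7,0],[0,0,0]],
  [[18,-7,0],[0,0,0]],
  [[0,0,0],[0,0,0]],
  [[0,0,0],[0,0,0]],
])

```text
t: 12.65
tool_pos: [0.5202, -0.2169, 0.0794]
orientation: [-3.126, -0.3, 0.002]
force: [-0.5, -0.1, -0.0]
opening: 0.0454
gripper_force: 20.0
```

```bash
python3 - <<'E'
from h import *
tip=np.array([658,-180.5]);a=.187
x,y=tip+[-122*np.cos(a)+7*np.sin(a),-122*np.sin(a)-7*np.cos(a)]; go(x,y,36,a)
p,d=shot('scene','s7'); t,_=shot('top','t7')
u,v=map(int,px('scene',[.61,-.19,.05])); A=cv2.resize(p[v-50:v+50,u-50:u+50],(400,400),interpolation=cv2.INTER_CUBIC)
u,v=map(int,px('top',[.61,-.19,.05])); B=cv2.resize(t[v-50:v+50,u-50:u+50],(400,400),interpolation=cv2.INTER_CUBIC)
cv2.imwrite('pics/c7.png',np.hstack([A,B]))
E
```

```text
t 12.65 pos [ 520.2 -216.9   79.4] yaw 0.191 tilt [-1.6e-03  7.0e-04 -1.0e+00] open 45.4 gf 20.0 F [-0.5 -0.1 -0. ]
shift before turn [20.3 -3.  43.3] turn 0.004 shift after turn [20.2 -3.1 43.4]
```

View pics/c7.png

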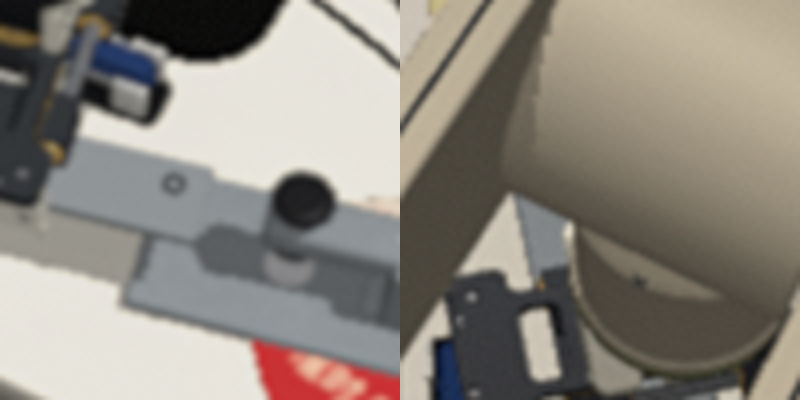

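The plate's ring is visible in the scene crop at (174,184), heading correctly toward the mouth, and the cap is at (303,200). I'll measure the ring against the cap in the scene camera and cross-check with the kinematics.

```bash
python3 - <<'E'
from h import *
def dark(img,u,v,r,k):
    g=cv2.cvtColor(img,cv2.COLOR_BGR2GRAY).astype(float); u,v=int(round(u)),int(round(v))
    s=g[v-r:v+r+1,u-r:u+r+1]; wt=np.clip(np.median(s)-k-s,0,None); yy,xx=np.mgrid[-r:r+1,-r:r+1]
    return u+(wt*xx).sum()/wt.sum(), v+(wt*yy).sum()/wt.sum()
s1=cv2.imread('pics/scene1.png'); s7=cv2.imread('pics/s7.png')
r1=dark(s1,384/1.5625,339/1.5625,5,12); print('ring start',r1,(w('scene',*r1,.006)*1000).round(1))
u,v=map(int,px('scene',[.61,-.19,.05])); r7=(u-50+174.5/4-.5,v-50+184.5/4-.5)
r7b=dark(s7,*r7,5,12); print('ring now',r7,r7b,(w('scene',*r7b,.065)*1000).round(1))
# cap: dark disc by threshold
for nm,im in(('s1',s1),('s7',s7)):
    cu,cv_=px('scene',[.658,-.1805,.084]); g=cv2.cvtColor(im,cv2.COLOR_BGR2GRAY); a,b=int(cu),int(cv_)
    m=(g[b-16:b+17,a-16:a+17]<55).astype(np.uint8); n,l,st,ce=cv2.connectedComponentsWithStats(m); i=l[16,16]
    print(nm,(cu,cv_),st[i],ce[i]+[a-16,b-16])
    x,y,ww,hh=st[i][:4]; print((w('scene',a-16+x+(ww-1)/2,b-16+y+(ww-1)/2*0.82,.084)*1000).round(1))
a=.191;p=np.array([520.2,-216.9]); print('kin ring',p+[76.1*np.cos(a)-7.5*np.sin(a),76.1*np.sin(a)+7.5*np.cos(a)])
p1=cv2.imread('pics/top1.png'); g=cv2.cvtColor(p1,cv2.COLOR_BGR2GRAY)
cu,cv_=px('top',[.658,-.1805,.084]);A,B=int(cu),int(cv_); m=(g[B-14:B+15,A-14:A+15]<60).astype(np.uint8); n,l,st,ce=cv2.connectedComponentsWithStats(m); i=l[14,14]; c=ce[i]+[A-14,B-14]
print('top cap',st[i],c,(w('top',*c,.084)*1000).round(1))
E
```

```text
ring start (np.float64(245.22727272727272), np.float64(216.14973262032086)) [ 506.4 -179.1    6. ]
ring now (279.125, 222.625) (np.float64(278.99342105263156), np.float64(222.4921052631579)) [ 594.7 -194.2   65. ]
s1 (np.float64(311.031085365001), np.float64(224.73458602636308)) [  9  13  15  13 150] [311.12666667 227.06      ]
[ 659.8 -184.9   84. ]
s7 (np.float64(311.031085365001), np.float64(224.73458602636308)) [ 10  13  14  13 141] [311.27659574 227.14893617]
[ 660.3 -183.5   84. ]
kin ring [ 593.49230673 -195.08950313]
top cap [  7   8  16  15 202] [252.86633663 101.        ] [ 656.3 -180.6   84. ]
```

```bash
python3 - <<'E'
from h import *
for n,f in(('top','top1'),('scene','scene1')):
    d=np.load(f'pics/{f}.npy'); c=robot.calibration(n); T=np.linalg.inv(c['extrinsics'])
    v,u=np.mgrid[:384,:512]; P=np.stack([(u-c['cx'])/c['fx']*d,(v-c['cy'])/c['fy']*d,d],-1)@T[:3,:3].T+T[:3,3]
    near=(np.hypot(P[...,0]-.658,P[...,1]+.181)<.03)&(d>0)
    z=P[...,2][near]; print(n,'zmax',np.percentile(z,[80,90,95,99]).round(4))
    m=near&(P[...,2]>.079); q=P[m]; print(m.sum(),(q.mean(0)*1000).round(1),'mid',((q.max(0)+q.min(0))/2*1000).round(1),(np.ptp(q,0)*1000).round(1))
    u0,v0=u[m].mean(),v[m].mean(); print((w(n,u0,v0,.084)*1000).round(1))
    # bed-top points: fit rectangle
    reg=(P[...,0]>.55)&(P[...,0]<.78)&(P[...,1]<-.1)&(P[...,1]>-.28)&(P[...,2]>.008)&(P[...,2]<.016)&(d>0)
    if n=='top':
        g=(v[reg].min(),v[reg].max(),u[reg].min(),u[reg].max()); print(g,reg.sum())
    r=cv2.minAreaRect((P[reg][:,:2]*1000).astype(np.float32)); print(r)
E
```

```text
top zmax [0.084  0.0858 0.0868 0.0883]
220 [ 657.1 -181.1   84.6] mid [ 658.1 -180.8   84.2] [31.7 31.7  9.7]
[ 657.3 -181.1   84. ]
(np.int64(60), np.int64(162), np.int64(217), np.int64(297)) 1885
((661.1749877929688, -190.47689819335938), (160.9126434326172, 230.18820190429688), 86.52348327636719)
scene zmax [0.0679 0.0837 0.0846 0.0861]
190 [ 661.  -182.4   83.5] mid [ 660.5 -181.4   83.5] [32.  31.7  8.3]
[ 661.  -182.7   84. ]
((637.7727661132812, -192.6134796142578), (118.1427001953125, 224.22593688964844), 71.03075408935547)
```

apply_moves([
  [[10,0,0],[0,0,0]],
  [[10,0,8],[0,0,0]],
  [[0,0,15],[0,0,0]],
  [[0,0,12],[0,0,0]],
  [[0,0,6],[0,0,0]],
  [[0,0,3],[0,0,0]],
  [[0,0,0],[0,0,0]],
  [[0,0,0],[0,0,0]],
])

```text
t: 13.42
tool_pos: [0.54, -0.2141, 0.0366]
orientation: [-3.127, -0.297, 0.0]
force: [-0.6, 0.1, -0.8]
opening: 0.0451
gripper_force: 20.0
```

```bash
python3 - <<'E'
from h import *
tip=np.array([659,-181.5]);a=.187
x,y=tip+[-76*np.cos(a)+7.5*np.sin(a),-76*np.sin(a)-7.5*np.cos(a)]; go(x,y,35,a)
E
```

```text
t 13.42 pos [ 540.  -214.1   36.6] yaw 0.189 tilt [-1.e-04  0.e+00 -1.e+00] open 45.1 gf 20.0 F [-0.6  0.1 -0.8]
shift before turn [47.  -2.3  1.6] turn 0.002 shift after turn [47.  -2.4  1.6]
```

apply_moves([
  [[8,-1,1],[0,0,0]],
  [[10,-1,0],[0,0,0]],
  [[10,0,0],[0,0,0]],
  [[10,0,0],[0,0,0]],
  [[8,0,0],[0,0,0]],
  [[0,0,0],[0,0,0]],
  [[0,0,1],[0,0,0]],
  [[0,0,1],[0,0,0]],
  [[0,0,0],[0,0,0]],
  [[0,0,0],[0,0,0]],
])

```text
t: 14.25
tool_pos: [0.5843, -0.2033, 0.0332]
orientation: [-3.127, -0.297, 0.001]
force: [0.8, -1.2, -0.2]
opening: 0.0455
gripper_force: 20.0
```

```bash
python3 - <<'E'
from h import *
tip=np.array([659,-181.5]);a=.187
x,y=tip+[-76*np.cos(a)+7.5*np.sin(a),-76*np.sin(a)-7.5*np.cos(a)]; go(x,y,32.5,a)
p,d=shot('scene','s8')
u,v=map(int,px('scene',[.659,-.1815,.02])); print(u,v)
c=cv2.resize(p[v-30:v+30,u-40:u+40],(800,600),interpolation=cv2.INTER_CUBIC)
cv2.imwrite('pics/c8.png',c)
E
```

```text
t 14.25 pos [ 584.3 -203.3   33.2] yaw 0.189 tilt [-6.e-04  2.e-04 -1.e+00] open 45.5 gf 20.0 F [ 0.8 -1.2 -0.2]
shift before turn [1.4 0.  0.7] turn 0.002 shift after turn [1.4 0.  0.7]
307 241
```

View pics/c8.png

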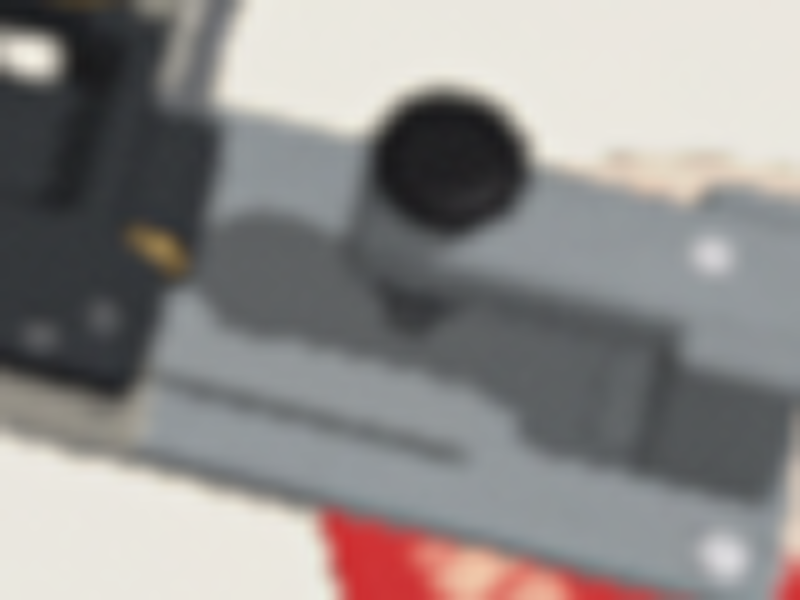

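Cap rim spans x 373–528 with its top at y≈88. The ring is hidden behind the sleeve, and the plate's front-right bottom corner is at (465,455). I'll check the corner against the cap.

```bash
python3 - <<'E'
from h import *
from scipy.optimize import least_squares
c=lambda X,Y:(307-40+(X+.5)/10-.5,241-30+(Y+.5)/10-.5)
k=(w('scene',*c(467,457),.0127)*1000); print('corner',k.round(1), 'top', (w('scene',*c(467,447),.0187)*1000).round(1))
a=.189; ring=k[:2]-[18*np.cos(a)+30*np.sin(a),18*np.sin(a)-30*np.cos(a)]; print('ring from corner',ring.round(1))
def ext(q):
    th=np.linspace(0,2*np.pi,90); E=np.array([px('scene',[q[0]+.017*np.cos(t),q[1]+.017*np.sin(t),.084]) for t in th]); return np.array([E[:,0].min(),E[:,0].max(),E[:,1].min()])
ob=np.array([c(373,0)[0],c(528,0)[0],c(0,88)[1]]); s=least_squares(lambda q:ext(q)-ob,[.659,-.1815],x_scale=.01,diff_step=1e-3); print('cap',(s.x*1000).round(1),s.fun.round(2))
P=np.array([584.3,-203.3]); print('kin ring',P+[76.1*np.cos(a)-7.5*np.sin(a),76.1*np.sin(a)+7.5*np.cos(a)])
E
```

```text
corner [ 682.5 -205.    12.7] top [ 682.2 -206.1   18.7]
ring from corner [ 659.2 -178.9]
cap [ 660.6 -183.8] [-0.8   0.8  -0.02]
kin ring [ 657.63578111 -181.63613127]
```

apply_moves([
  [[1,0.5,0],[0,0,0]],
  [[0,0,0.5],[0,0,0]],
  [[0,0,0.5],[0,0,0]],
  [[0,0,0],[0,0,0]],
  [[0,0,0],[0,0,0]],
  [[0,0,0],[0,0,0]],
])

```text
t: 14.8
tool_pos: [0.586, -0.2036, 0.0325]
orientation: [3.127, 0.298, 0.0]
force: [-0.6, 0.4, -0.9]
opening: 0.0455
gripper_force: 20.0
```

apply_moves([
  [[0,0,0],[0,0,0]],
  [[0,0,0],[0,0,0]],
  [[0,0,0],[0,0,0]],
  [[0,0,0],[0,0,0]],
  [[0,0,-4],[0,0,0]],
  [[0,0,-15],[0,0,0]],
  [[0,0,-30],[0,0,0]],
  [[0,0,-35],[0,0,0]],
  [[0,0,-35],[0,0,0]],
  [[0,0,-25],[0,0,0]],
], claw=0.6)

```text
t: 15.63
tool_pos: [0.5868, -0.2039, 0.1805]
orientation: [3.126, 0.298, 0.005]
force: [1.0, 0.0, 0.8]
opening: 0.0556
gripper_force: 0.0
```

apply_moves([
  [[-25,20,0],[0,0,0]],
  [[-27,30,0],[0,0,0]],
  [[-27,30,0],[0,0,0]],
  [[-27,30,0],[0,0,0]],
  [[-27,30,0],[0,0,0]],
  [[-27,30,0],[0,0,0]],
  [[-27,30,0],[0,0,0]],
  [[-27,30,0],[0,0,0]],
  [[-27,30,0],[0,0,0]],
  [[-20,20,0],[0,0,0]],
  [[0,0,0],[0,0,0]],
], claw=0)

```text
t: 16.55
tool_pos: [0.3784, -0.5323, 0.1767]
orientation: [3.126, 0.29, -0.002]
force: [0.4, 0.0, -0.7]
opening: 0.0004
gripper_force: 0.0
```

```bash
python3 - <<'E'
from h import *
p,d=shot('top','t9')
c=p[75:175,205:305]; a=cv2.rotate(cv2.resize(c,None,fx=6,fy=6,interpolation=cv2.INTER_CUBIC),cv2.ROTATE_90_CLOCKWISE)
cv2.imwrite('pics/c9.png',a)
go(659,-181.5,125,.19)
E
```

```text
t 16.6 pos [ 380.3 -530.1  176.6] yaw 0.186 tilt [-2.e-04 -4.e-04 -1.e+00] open 0.7 gf 0.0 F [ 0.7  0.3 -0.6]
shift before turn [ 338.3 -291.2   51.3] turn -0.004 shift after turn [ 339.6 -289.7   51.6]
```

View pics/c9.png

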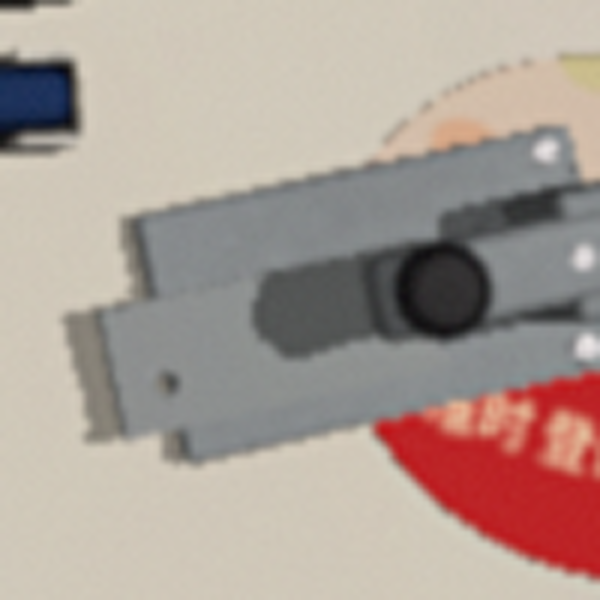

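The plate lies in the bed's middle with its rear corners at (104,312) and (126,437) and the hole at (168,382). The bed's front corners are at (147,218) and (193,460), and the cap is at (443,288).

```bash
python3 - <<'E'
from h import *
c=lambda X,Y,z:(w('top',205+(Y+.5)/6-.5,75+(599.5-X)/6-.5,z)*1000)[:2]
rl,rr,h=c(104,312,.018),c(126,437,.018),c(168,382,.018); bl,br=c(147,218,.012),c(193,460,.012); cap=c(443,288,.084)
d=lambda v:np.arctan2(v[1],v[0])
a=d(rl-rr)-np.pi/2; b=d(bl-br)-np.pi/2
R2=lambda t,x,y:np.array([x*np.cos(t)-y*np.sin(t),x*np.sin(t)+y*np.cos(t)])
print('yaw plate',a,'bed',b,np.linalg.norm(rl-rr),np.linalg.norm(bl-br)); a=b=.189
print('ring by corners',(rl+rr)/2+R2(a,102,7),'by hole',h+R2(a,84,14)); print('tip by bed',(bl+br)/2+R2(b,80,0),'cap',cap)
E
```

```text
yaw plate 0.16362552424237875 bed 0.1779323409012845 44.05643207636885 86.39708889673948
ring by corners [ 661.02425398 -182.20829043] by hole [ 660.89081313 -181.64502493]
tip by bed [ 662.0968304  -181.31278778] cap [ 657.15181066 -180.02840843]
```

Ring and tip agree within about 1–2 mm on bed-level features. I'll go over the cap with closed fingers.

apply_moves([
  [[28,-24,3],[0,0,0]],
  [[28,-24,3],[0,0,0]],
  [[28,-24,3],[0,0,0]],
  [[28,-24,3],[0,0,0]],
  [[28,-24,3],[0,0,0]],
  [[28,-24,3],[0,0,0]],
  [[28,-24,3],[0,0,0]],
  [[28,-24,3],[0,0,0]],
  [[28,-24,3],[0,0,0]],
  [[28,-24,3],[0,0,0]],
  [[28,-24,3],[0,0,0]],
  [[28,-24,3],[0,0,0]],
])

```text
t: 17.6
tool_pos: [0.6591, -0.1781, 0.1407]
orientation: [-3.127, -0.3, -0.0]
force: [0.0, -0.4, 0.4]
opening: 0.0005
gripper_force: 0.0
```

apply_moves([
  [[0,0,0],[0,0,0]],
  [[0,0,0],[0,0,0]],
  [[0,0,0],[0,0,0]],
])

```text
t: 17.85
tool_pos: [0.658, -0.1804, 0.1404]
orientation: [-3.127, -0.301, 0.001]
force: [0.5, 0.2, -0.2]
opening: 0.0008
gripper_force: 0.0
```

```bash
python3 - <<'E'
from h import *
go(659.5,-181.5,107,.187)
E
```

```text
t 17.85 pos [ 658.  -180.4  140.4] yaw 0.192 tilt [-5.e-04 -0.e+00 -1.e+00] open 0.8 gf 0.0 F [ 0.5  0.2 -0.2]
shift before turn [ 1.3  1.3 33.4] turn 0.005 shift after turn [ 1.3  1.3 33.4]
```

apply_moves([
  [[1,1,12],[0,0,0]],
  [[0,0,12],[0,0,0]],
  [[0,0,8],[0,0,0]],
  [[0,0,3],[0,0,0]],
  [[0,0,2],[0,0,0]],
  [[0,0,0],[0,0,0]],
  [[0,0,0],[0,0,0]],
])

```text
t: 18.43
tool_pos: [0.6593, -0.1827, 0.1036]
orientation: [3.127, 0.297, 0.0]
force: [-0.2, 0.1, 0.3]
opening: 0.0004
gripper_force: 0.0
```

apply_moves([
  [[0,0,1],[0,0,0]],
  [[0,0,1],[0,0,0]],
  [[0,0,0],[0,0,0]],
  [[0,0,0],[0,0,0]],
])

```text
t: 18.77
tool_pos: [0.6596, -0.1825, 0.1019]
orientation: [3.127, 0.298, 0.001]
force: [1.0, -0.3, 2.1]
opening: 0.0004
gripper_force: 0.6
```

Contact at about 2 N. I'll press on.

apply_moves([
  [[0,0,1],[0,0,0]],
  [[0,0,1],[0,0,0]],
  [[0,0,1],[0,0,0]],
  [[0,0,1],[0,0,0]],
  [[0,0,1],[0,0,0]],
  [[0,0,1],[0,0,0]],
  [[0,0,0],[0,0,0]],
])

```text
t: 19.35
tool_pos: [0.6596, -0.1825, 0.0956]
orientation: [3.127, 0.298, 0.001]
force: [2.4, -0.0, 4.1]
opening: 0.0004
gripper_force: 1.8
```

apply_moves([
  [[0,0,0.5],[0,0,0]],
  [[0,0,0.5],[0,0,0]],
  [[0,0,0],[0,0,0]],
  [[0,0,0],[0,0,0]],
])

```text
t: 19.68
tool_pos: [0.6596, -0.1824, 0.095]
orientation: [3.127, 0.298, 0.001]
force: [2.5, -1.3, 5.5]
opening: 0.0005
gripper_force: 2.7
```

apply_moves([
  [[0,0,0.5],[0,0,0]],
  [[0,0,0.5],[0,0,0]],
  [[0,0,0],[0,0,0]],
  [[0,0,0],[0,0,0]],
])

```text
t: 20.02
tool_pos: [0.6597, -0.1825, 0.0947]
orientation: [3.127, 0.298, 0.002]
force: [-1.2, 0.7, 9.3]
opening: 0.0002
gripper_force: 4.9
```

The tip is firmly on the plate (9 N). I'll raise the arm, retreat and take a check picture.

apply_moves([
  [[0,0,-4],[0,0,0]],
  [[0,0,-8],[0,0,0]],
  [[0,0,-15],[0,0,0]],
  [[0,0,-25],[0,0,0]],
  [[-15,30,-10],[0,0,0]],
  [[-25,30,0],[0,0,0]],
  [[-25,30,0],[0,0,0]],
  [[-25,30,0],[0,0,0]],
  [[-25,30,0],[0,0,0]],
  [[-15,20,0],[0,0,0]],
  [[-15,20,0],[0,0,0]],
  [[0,0,0],[0,0,0]],
])

```text
t: 21.02
tool_pos: [0.5497, -0.4006, 0.1561]
orientation: [3.127, 0.291, -0.002]
force: [0.2, -0.0, -0.7]
opening: 0.0006
gripper_force: 0.0
```

```bash
python3 - <<'E'
from h import *
p,d=shot('top','t10'); q=cv2.imread('pics/t9.png')
e=cv2.absdiff(p,q)[75:175,205:262].max(2); print('changed px',(e>40).sum(), e.mean())
s1=cv2.imread('pics/top1.png'); 
for z in((420,-185),):
    u,v=map(int,px('top',[z[0]/1e3,z[1]/1e3,.07])); m=np.load('pics/t10.npy')[v-8:v+8,u-8:u+8]; print('stamp depth',m.min(),'desk-top',m.max())
go(659.5,-181.5,107,.187)
E
```

```text
changed px 0 3.642105263157895
stamp depth 0.0 desk-top 0.9097333
t 21.07 pos [ 551.  -398.5  156. ] yaw 0.186 tilt [-7.e-04  1.e-04 -1.e+00] open 0.1 gf 0.0 F [ 0.6  1.1 -0.7]
shift before turn [ 146.9 -193.1   48.9] turn -0.001 shift after turn [ 147. -193.   49.]
```

```bash
python3 - <<'E'
from h import *
p,d=shot('scene','s11'); q=cv2.imread('pics/s4.png'); u,v=map(int,px('scene',[.425,-.185,.03]))
f=lambda i:cv2.cvtColor(i,cv2.COLOR_BGR2GRAY)[v-14:v+12,u-8:u+9].astype(np.float32)
print(cv2.phaseCorrelate(f(p),f(q)),abs(f(p)-f(q)).mean())
robot.close_job()
E
```

```text
((5.462005251866252, -5.425306640438343), 0.08358470647913929) 54.280544
the job is handed in; nothing more can be done
```

I handed the job in. The stamp stands on the desk, and the plate lies on the bed with its ring measured within about 1–2 mm of the tip by the bed edges (up to about 4 mm by the cap). The cap was pressed to 9 N, then released. The last image check of the stamp did not match the earlier picture, possibly because the arm was in view; I submitted in the same script, so the stamp's final pose is unconfirmed.

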